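Shut off the graining water at the bench stopcock box

TASK

The litho stone is ground, so turn its water off: with the fingertips, push the cover of the grey stopcock box all the way left along its runners to the stop, then push the lever that carries the round tag disc a quarter turn clockwise until it is fully shut. Nothing is to be lifted: the cover stays lying flat in its runners. Leave the plain lever open and the things standing around the box where they are.

Things in the scene. Friction and masses are not known exactly. Their poses are not given: they have to be found in the camera images.
- box: grey sheet-steel stopcock box fixed to the bench, 250 (x) x 300 (y) mm, top sheet at height 88 mm. Origin: centre of its underside; x to its back, y to its left end, z up. Runners along front and back edges and a stop bar across the left end reach 98 mm. The left half of the top is closed. Two hose tails stick 55 mm out of the right end, up to 48 mm high. Position and yaw vary.
- opening (a point): centre of the rectangular opening over the two valves in the right half of the box's top, 88 mm above the bench; it measures 216 (box x) x 134 (box y) mm. The cover hides it at the start.
- stop (a point): middle of the stop bar's inner face, 93 mm above the bench, at box y = +144 mm: the cover's left edge meets it when the cover is fully aside.
- cover: loose flat aluminium plate, 222 (x) x 150 (y) x 4 mm, about 0.45 kg, lying on the box's top sheet between the runners (2 mm play each side), held by its weight only. Origin: centre of its underside, 88 mm above the bench; axes as the box's. Starts with its origin at box y = -71 to -52 mm; slides to box +y (left) with a few newtons, up to y = +69 mm at the stop.
- lip (a point): middle of the outer (box -y) face of the cover's upturned lip, 75 mm from the cover's origin, 101 mm above the bench. The lip stands along the cover's right edge: 190 mm long (box x), 4 mm thick, top 110 mm above the bench. Pushed here, the cover slides left.
- tagged_pivot (a point): point on the upright spindle axis of the valve with the tagged lever, 70 mm above the bench. The spindle stands at box (x, y) = (+53, -62) or (-31, -62) mm; the plain valve has the other place. Pipes run along box y; pipe and valve body below the lever reach 49 mm above the bench, 56 mm within 9 mm of the spindle.
- tagged_tip (a point): outer end of the tagged lever, 60 mm from the spindle, 69 mm above the bench. Its straight grip, 18 mm wide, 62 to 76 mm above the bench, runs from 16 to 60 mm from the spindle. On top of the lever, centred on the spindle, lies a flat round brass tag disc 34 mm in diameter (topmost part 80 mm above the bench). The levers are otherwise alike.
- tagged_lever (a joint): angle of the tagged lever, rad. 0 = open: along its pipe, pointing to the box's right end (-y). Grows clockwise seen from above to 1.571 = shut against its stop, pointing to the box's front (-x); so it is pushed on its back (+x) side at first. About 0.3 N m of friction (7 N at 42 mm); stays where left. Starts at 0 to 0.15.
- plain_pivot (a point): as tagged_pivot, for the valve whose lever has no tag disc, only its small nut.
- plain_tip (a point): outer end of the plain lever, 60 mm from its spindle, 69 mm above the bench.
- plain_lever (a joint): angle of the plain lever, same sense and range as tagged_lever; starts open at 0 to 0.15 and is to be left so.
- ink_bottle: small amber glass ink bottle with white cap, 54 mm in diameter, 88 mm tall; stands close behind the box, near its left end. Loose bystander; origin at the centre of its underside, z up.
- cup: small yellow cup with a side handle, 72 mm in diameter, 58 mm tall; stands close in front of the box, near its left end. Loose bystander; origin at the centre of its underside, z up.
- tin: low round steel tin, 80 mm in diameter, 42 mm tall; stands beside the box's left end. Loose bystander; origin at the centre of its underside, z up.
- coffee_jar: coffee jar, 84 mm in diameter, 165 mm tall; back right of the table. Loose bystander; origin at the centre of its underside, z up.
- pencil_case: soft-cornered pencil case, 60 x 190 x 42 mm; lies to the right. Loose bystander; origin at the centre of its underside, z up.
- knife: utility knife, about 26 x 155 x 17 mm; lies to the right. Loose bystander; origin at the centre of its underside, z up.
- brush_jar: glass jar of brushes, 84 mm in diameter, 225 mm tall with the brushes; back left of the table. Loose bystander; origin at the centre of its underside, z up.

How it is judged:
By the outcome, as a careful person would: the job done as asked, in the order asked, and still so for the second after the job is handed in, with the robot touching nothing.
It also fails if it takes over 54 s, if anything falls off the work surface, if the arm or the gripper's body presses on something with over 40 N, if the wrist force passes 120 N, or if a joint passes its speed limit or range.

ROBOT

A 6-joint arm with a two-finger parallel gripper is mounted at the origin on the work surface. World frame = base frame: x ahead of the robot, y to its left, z up, the work surface at z = 0. Lengths are in m, angles in degrees, forces in N, time in s.
With the tool pointing down it reaches from about 0.35 to 0.875 m from the base axis. Payload 4.2 kg.
Tool frame: the origin (TCP) lies midway between the tips of the shut fingers; the grasp point (between the pads) lies 19 mm behind it (r.pinch_z is the distance from the TCP to the grasp point, in m); z points along the fingers, y is the line along which they close (so a half turn about z gives the same grasp; the last joint's range is limited). The gripper opens to 87 mm and grips with 3 to 60 N. Pads are 19 mm wide; open, the fingers measure 117 mm over their backs; the gripper's body (75 mm by 190 mm) begins 51 mm behind the grasp point.
Start: joints at [81.509, 22.042, 0.453, 0, -68.411, -14.817], TCP at [0.247, 0.574, 0.223] pointing down, gripper open.
Joint ranges: [-179.83, 179.83], [-69.29, 118.12], [-61.27, 80.66], [-181.25, 117.63], [-171.15, -9.14], [-177.46, 177.46]. Speed limits (degrees/s): [159.86, 159.86, 180, 180, 180, 180].

INTERFACE

Orientations are given as a 3x3 rotation matrix whose columns are the frame's x, y, z axes.
In Python, from station import r, imaging, models gives the robot as it stands. The module is installed in compiled form; this text tells all that it offers.
- The arm moves only by the tool apply_moves, never from a script. Its argument "moves" is a list of rows, each a list of 2 entries, a list of its own where there are three numbers: the shift along the tool's x, y, z in m, then the turn about the tool's z in degrees. A call has 1 to 5 rows; each row shifts and turns the commanded pose from where the row before left it, along the tool's axes as they then stand; what a row does not reach is not made up. A row lasts 1/12 s, in which the tool goes at most 41.7 mm and 7.16 degrees, less where a joint would pass 70% of its speed; a pose out of reach is approached as far as the arm can. A call is refused whole if a number of a shift passes 0.0417 or a number of a turn 7.16, either way. A call with a gripper value outside its range is refused whole. "hand" is the finger opening in m, from 0 to 0.087, set as the call begins (left out, the last holds). The fingers move at their own pace and stop on an object; the grip force is fixed at half the most. Time passes only in rows, so rows that do not move let the fingers close. It gives the time, the measured TCP pose, the force, the opening and the grip force at its end, in the units of the state.
- r.sense(): the state, without advancing time (a new reading comes with each control period).
- imaging.capture(name): name is "scene" or "top" or "wrist"; returns a dict with "frame" (400x640x3 uint8, blue, green, red), "intrinsics" (3x3 intrinsics, pixels), "eye" and "orientation" of the camera in the world. Camera axes: x right, y down, z forward; pixel columns grow to the right and rows downward; lengths in m; the calibration is good to about 2 mm. A picture is of the moment at which its call begins. There is no depth.
- r.finish_job(): hands the job in; it is judged then, once.
Trained networks look in a picture, given as the dict that the camera call returned (one of the last four; its "shot" number tells which), for a name from the list of things; names that differ only in an ending like _2 or _b are one class to them, and where a whole thing is asked for, a point or a joint stands for the part that bears it (a point fixed in the world has none). Each returns a list of dicts, best first, with "confidence" (0 to 1); they miss things now and then, are a little off and sometimes report something else, mostly with a low value. They report only what shows in the picture. A call takes as long as a camera call.
- models.cut_out(picture, target): "region" (400x640 bool, what is visible of it) and "extent" ([left, top, width, height] as shares, 0 to 1, of the picture: columns of its width, rows of its height, round what is visible of it).
- models.place_of(picture, target): "at" ([column, row] as shares, 0 to 1, of the picture: columns of its width, rows of its height: a listed point, or the origin of a listed thing).
The state is a dict: "time_s": time; "joints": joint angles; "joint_velocities": joint speeds; "effort": joint torques, N m; "tcp_pos": TCP position; "ee_rot": TCP orientation; "wrist_force": force on the tool from outside, world axes, zero at the start; "moment": the same for the moment, N m; "gripper_width": opening from 0.0 (shut) to 1.0 (fully open); "gripper_force": force on a finger pad.
Only numpy, scipy, OpenCV 4.12 (cv2) and the standard library are available. Lean on these libraries where they do the work, as an engineer would, in place of code of your own. Each camera call takes 0.05 s, during which the arm holds its last target. There are 200 camera calls.

## Working session

There is one attempt and no reset: what is moved stays moved. The work goes in short steps, Python scripts to look and compute and a tool call to move; the robot and the scene stay as the last step left them, time stands still between calls to the robot, and variables do not carry over. Pictures are saved under pics/ and viewed, at most 10 in all, crops included, and the job is handed in when it is done.

Besides the shell and the picture viewer there is one more tool, called after ">>>" as name(argument=value, ...) on one line, values as JSON. apply_moves: Moves the arm, as the interface text tells. Its arguments: {"type":"object","properties":{"moves":{"type":"array"},"hand":{"type":"number"}},"required":["moves"]}

```bash
mkdir -p pics && cat > h.py <<'E'
import numpy as np, cv2
from station import r, imaging, models
def ray(p,at):
    K=np.array(p["intrinsics"]);d=np.linalg.inv(K)@[at[0]*640,at[1]*400,1]
    return np.array(p["eye"]),np.array(p["orientation"])@d
def onz(p,at,z):
    e,d=ray(p,at);return e+d*(z-e[2])/d[2]
def proj(p,X):
    c=np.array(p["orientation"]).T@(np.array(X)-p["eye"]);u=np.array(p["intrinsics"])@c;return u[:2]/u[2]
E
python3 - <<'E'
from h import *
H={"lip":.101,"cover":.088,"box":0,"opening":.088,"stop":.093,"tagged_tip":.069,"tagged_pivot":.07,"ink_bottle":0,"cup":0,"tin":0}
ims=[]
for c in("top","scene"):
    p=imaging.capture(c);ims.append(p["frame"]);print(c,np.round(p["eye"],3))
    for n,z in H.items():
        for q in models.place_of(p,n)[:1]:print(n,round(q["confidence"],2),(np.array(q["at"])*[640,400]).round(),onz(p,q["at"],z).round(3))
cv2.imwrite("pics/a.png",ims[0]);cv2.imwrite("pics/b.png",ims[1])
s=r.sense();print(s["tcp_pos"],np.round(s["ee_rot"],3),s["time_s"])
E
```

```text
top [ 0.462 -0.083  1.394]
lip 0.68 [332. 204.] [ 0.572 -0.156  0.101]
cover 0.91 [304. 209.] [ 0.556 -0.082  0.088]
box 0.93 [287. 215.] [ 0.542 -0.032  0.   ]
stop 0.61 [220. 257.] [0.42  0.141 0.093]
tagged_tip 0.55 [333. 205.] [ 0.571 -0.162  0.069]
ink_bottle 0.73 [249. 159.] [0.706 0.085 0.   ]
tin 0.58 [219. 250.] [0.436 0.16  0.   ]
scene [ 1.263 -0.404  1.391]
lip 0.61 [295. 199.] [ 0.561 -0.162  0.101]
cover 0.97 [313. 189.] [ 0.541 -0.083  0.088]
box 0.55 [324. 198.] [ 0.546 -0.037  0.   ]
stop 0.78 [357. 164.] [0.514 0.11  0.093]
tagged_tip 0.44 [192. 215.] [ 0.45  -0.512  0.069]
tagged_pivot 0.69 [359. 155.] [0.468 0.144 0.07 ]
ink_bottle 0.47 [378. 220.] [0.714 0.103 0.   ]
cup 0.93 [313. 153.] [0.336 0.01  0.   ]
tin 0.62 [355. 159.] [0.437 0.152 0.   ]
[0.24725552 0.57398796 0.22256261] [[ 0.918 -0.396 -0.   ]
 [-0.396 -0.918  0.   ]
 [-0.    -0.    -1.   ]] 1.1
```

View pics/a.png

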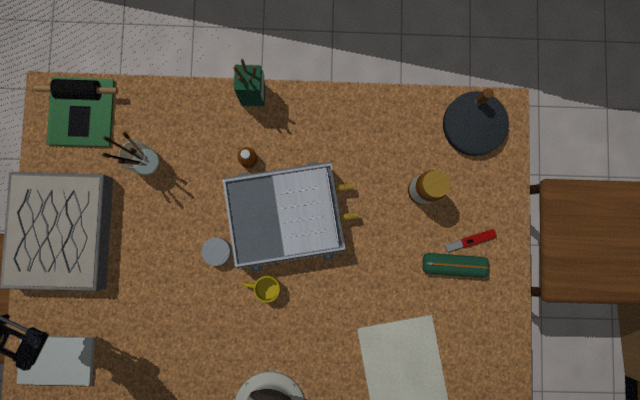

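View pics/b.png

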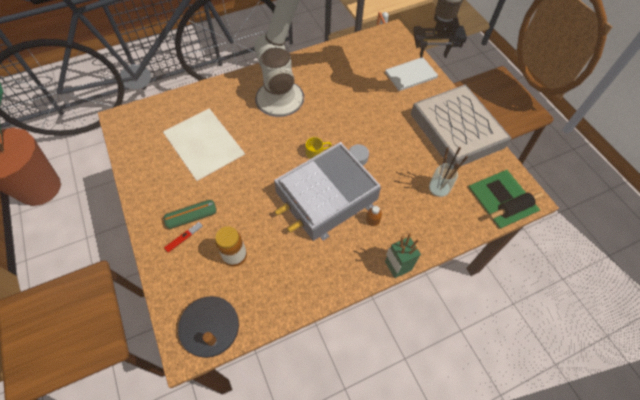

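The top view shows the box at about (224–343, 167–266) px, with the cover light at its right and the hose tails at (347, 188) and (350, 216). The cup is at (266, 289), the tin at (216, 251) and the bottle at (248, 157). The scene view agrees. Next I fit the box pose to the masks.

```bash
cat >> h.py <<'E'
from scipy.optimize import minimize
def R2(a):return np.array([[np.cos(a),-np.sin(a)],[np.sin(a),np.cos(a)]])
def bw(b,xy,z):
    return np.r_[R2(b[2])@np.array(xy)+b[:2],z]
E
python3 - <<'E'
from h import *
ps=[];ms=[]
for c in("top","scene"):
    p=imaging.capture(c)
    m=models.cut_out(p,"box")[0]["region"].astype(np.uint8)
    q=models.cut_out(p,"cover")
    if q:m|=q[0]["region"].astype(np.uint8)
    m=cv2.morphologyEx(m,cv2.MORPH_CLOSE,np.ones((7,7)));m=cv2.morphologyEx(m,cv2.MORPH_OPEN,cv2.getStructuringElement(2,(19,19)))
    ps.append(p);ms.append(m)
C=[(x,y,z) for x in(-.125,.125) for y in(-.15,.15) for z in(0,.098)]
def sil(p,b):
    P=np.array([proj(p,bw(b,c[:2],c[2])) for c in C])
    h=cv2.convexHull((P*16).round().astype(np.int32));o=np.zeros((400,640),np.uint8);cv2.fillConvexPoly(o,h,1,cv2.LINE_AA if 0 else 8,4);return o
def cost(b,idx=(0,1)):return sum((sil(ps[i],b)^ms[i]).sum()/ms[i].sum() for i in idx)
for idx in((0,),(1,),(0,1)):
    s=minimize(cost,[.545,-.035,.127],(idx,),method="Nelder-Mead",options=dict(initial_simplex=[[.545,-.035,.127],[.56,-.035,.127],[.545,-.02,.127],[.545,-.035,.18]]));print(idx,s.x.round(4),np.degrees(s.x[2]).round(2),round(s.fun,3))
b=s.x
f=ps[0]["frame"].copy();crop=cv2.resize(f[150:310,190:370],None,fx=4,fy=4,interpolation=cv2.INTER_CUBIC)[:600]
for c in C:
    if c[2]>0:
        u=(proj(ps[0],bw(b,c[:2],c[2]))-[190,150])*4;cv2.circle(crop,tuple(int(v) for v in u),3,(0,0,255),-1)
cv2.imwrite("pics/c.png",crop)
E
```

```text
(0,) [ 0.5382 -0.025   0.1812] 10.38 0.041
(1,) [ 0.5451 -0.025   0.1999] 11.45 0.056
(0, 1) [ 0.5397 -0.0248  0.1816] 10.41 0.107
```

View pics/c.png

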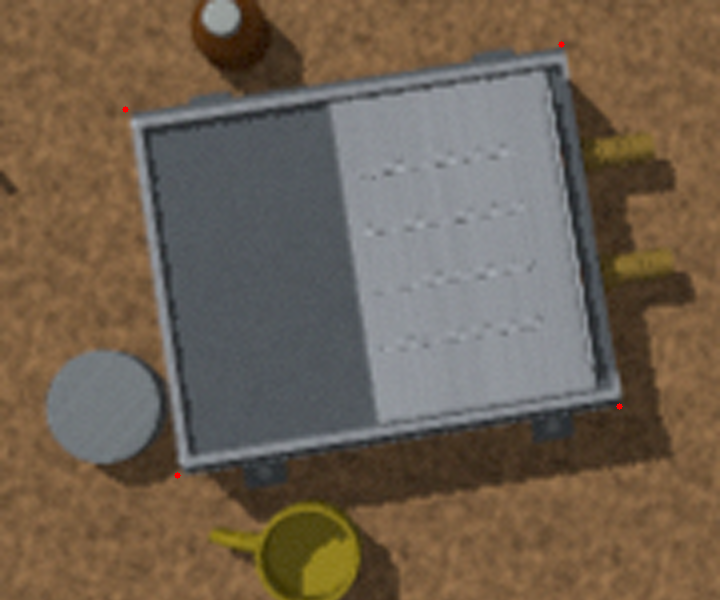

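```bash
python3 - <<'E'
from h import *
p=imaging.capture("top")
def w(u,z):
    v=(np.array(u)+.5)/4+[190,150];return onz(p,v/[640,400],z)   # pixel-edge convention
P=[w(u,.098)[:2] for u in((134,119),(566,53),(619,400),(185,468))]
L=[(.125,.15),(.125,-.15),(-.125,-.15),(-.125,.15)]
from scipy.optimize import least_squares
s=least_squares(lambda b:np.ravel([bw(b,l,0)[:2]-q for l,q in zip(L,P)]),[.54,-.03,.15]);b=s.x
print(b.round(4),np.degrees(b[2]).round(2),(s.fun*1e3).round(1))
inb=lambda X:R2(b[2]).T@(X[:2]-b[:2])
for u in((332,102),(378,425)):print("left edge",inb(w(u,.092)).round(4))
for u in((550,70),(597,388)):print("lip",inb(w(u,.110)).round(4))
for n,z in(("ink_bottle",0),("cup",0),("tin",0)):
    for q in models.place_of(p,n)[:1]:print(n,onz(p,q["at"],z).round(3),inb(onz(p,q["at"],z)).round(3))
E
```

```text
[ 0.5385 -0.0286  0.1817] 10.41 [ 5.5  2.3  5.2  0.  -4.9 -3.5 -5.9  1.2]
left edge [0.1113 0.0145]
left edge [-0.1112  0.0161]
lip [ 0.1081 -0.1355]
lip [-0.1091 -0.1331]
ink_bottle [0.706 0.087 0.   ] [0.186 0.083]
cup [0.342 0.01  0.   ] [-0.187  0.074]
tin [0.426 0.157 0.   ] [-0.077  0.203]
```

>>> apply_moves(moves=[[[0.024, 0.0232, 0], 0], [[0.024, 0.0232, 0], 0], [[0.024, 0.0232, 0], 0], [[0.024, 0.0232, 0], 0], [[0.024, 0.0232, 0], 0]])

```text
time_s: 2.02
tcp_pos: [0.3119, 0.4185, 0.2227]
ee_rot: [[0.919, -0.395, 0.0], [-0.395, -0.919, 0.0], [0.0, -0.0, -1.0]]
wrist_force: [0.1, 0.4, 0.6]
gripper_width: 1.0
gripper_force: 0.0
```

>>> apply_moves(moves=[[[0.024, 0.0232, 0], 0], [[0.024, 0.0232, 0], 0], [[0.024, 0.0232, 0], 0], [[0.024, 0.0232, 0], 0], [[0.024, 0.0232, 0], 0]])

```text
time_s: 2.43
tcp_pos: [0.3762, 0.2644, 0.2229]
ee_rot: [[0.919, -0.395, 0.001], [-0.395, -0.919, 0.001], [0.0, -0.001, -1.0]]
wrist_force: [1.0, -0.2, -0.1]
gripper_width: 1.001
gripper_force: 0.0
```

>>> apply_moves(moves=[[[0.024, 0.0232, 0], 0], [[0.024, 0.0232, 0], 0], [[0.024, 0.0232, 0], 0], [[0.024, 0.0232, 0], 0], [[0.024, 0.0232, 0], 0]])

```text
time_s: 2.85
tcp_pos: [0.4406, 0.1104, 0.223]
ee_rot: [[0.919, -0.395, 0.001], [-0.395, -0.919, 0.001], [0.001, -0.001, -1.0]]
wrist_force: [0.9, 0.3, -0.1]
gripper_width: 1.003
gripper_force: 0.0
```

>>> apply_moves(moves=[[[0.024, 0.0232, 0], 0], [[0.024, 0.0232, 0], 0], [[0.024, 0.0232, 0], 0], [[0.024, 0.0232, 0], 0], [[0.024, 0.0232, 0], 0]])

```text
time_s: 3.27
tcp_pos: [0.5049, -0.0437, 0.2229]
ee_rot: [[0.918, -0.396, 0.001], [-0.396, -0.918, 0.0], [0.001, -0.0, -1.0]]
wrist_force: [0.3, 0.8, -0.1]
gripper_width: 1.0
gripper_force: 0.0
```

>>> apply_moves(moves=[[[0.024, 0.0232, 0], 0], [[0.024, 0.0232, 0], 0], [[0.024, 0.0232, 0], 0], [[0.024, 0.0232, 0], 0], [[0.024, 0.0232, 0], 0]])

```text
time_s: 3.68
tcp_pos: [0.5692, -0.1978, 0.2226]
ee_rot: [[0.918, -0.396, 0.0], [-0.396, -0.918, -0.0], [0.0, -0.0, -1.0]]
wrist_force: [0.9, 0.6, 0.9]
gripper_width: 1.001
gripper_force: 0.0
```

>>> apply_moves(moves=[[[0, 0, 0], 7], [[0, 0, 0], 7], [[0, 0, 0], 7], [[0, 0, 0], 7], [[0, 0, 0], 7]])

```text
time_s: 4.1
tcp_pos: [0.5688, -0.1963, 0.2225]
ee_rot: [[0.52, -0.854, -0.0], [-0.854, -0.52, -0.0], [-0.0, 0.0, -1.0]]
wrist_force: [-0.1, -0.1, 0.3]
gripper_width: 0.998
gripper_force: 0.0
```

>>> apply_moves(moves=[[[0, 0, 0], 7], [[0, 0, 0], 7], [[0, 0, 0], 7], [[0, 0, 0], 0], [[0, 0, 0], 0]])

```text
time_s: 4.52
tcp_pos: [0.5688, -0.1961, 0.2226]
ee_rot: [[0.189, -0.982, 0.0], [-0.982, -0.189, -0.0], [0.0, -0.0, -1.0]]
wrist_force: [0.4, -0.4, 0.0]
gripper_width: 1.004
gripper_force: 0.0
```

```bash
cat >> h.py <<'E'
B=np.array([.5385,-.0286,.1817])
def inb(X,b=B):return np.r_[R2(b[2]).T@(np.array(X)[:2]-b[:2]),X[2]] 
def st():
    s=r.sense();e=np.array(s["ee_rot"]);print("t",round(s["time_s"],2),"tcp",np.round(s["tcp_pos"],4),"box",inb(s["tcp_pos"]).round(4),"yaw-box",np.degrees(np.arctan2(e[1,0],e[0,0])-B[2]).round(2),"F",np.round(s["wrist_force"],1),"w",s["gripper_width"],"j",np.round(s["joints"]));return s
E
python3 - <<'E'
from h import *
st()
p=imaging.capture("wrist");cv2.imwrite("pics/d.png",p["frame"]);print(np.round(p["eye"],3))
for n,z in(("lip",.101),("cover",.088),("stop",.093),("opening",.088)):
    for q in models.place_of(p,n)[:1]:X=onz(p,q["at"],z);print(n,round(q["confidence"],2),(np.array(q["at"])*[640,400]).round(),X.round(3),inb(X).round(4))
for c in((.111,-.135,.11),(0,-.135,.11),(-.111,-.135,.11)):print(proj(p,bw(B,c[:2],c[2])).round())
E
```

```text
t 4.52 tcp [ 0.5688 -0.1961  0.2226] box [-0.0004 -0.1702  0.2226] yaw-box -89.54 F [ 0.4 -0.4  0. ] w 1.0038726369752622 j [ -4.  20.  -3.   0. -67.  14.]
[ 0.583 -0.272  0.384]
lip 0.84 [321. 224.] [ 0.564 -0.161  0.101] [ 0.0014 -0.1345  0.101 ]
cover 0.8 [321. 282.] [ 0.551 -0.084  0.088] [ 0.002  -0.0564  0.088 ]
stop 0.74 [206. 326.] [ 0.676 -0.002  0.093] [0.1398 0.0016 0.093 ]
[214. 226.]
[323. 227.]
[432. 228.]
```

View pics/d.png

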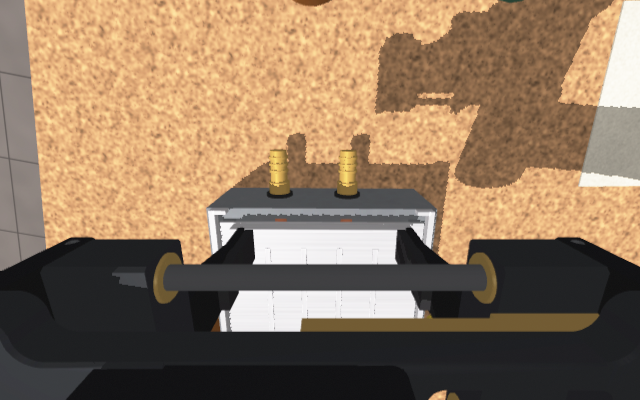

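The wrist view confirms the lip edge at row ~224, columns 214–432, as predicted. I lower the open fingers just right of the lip.

>>> apply_moves(moves=[[[0, 0, 0.04], 0], [[0, 0, 0.04], 0], [[0, 0, 0.03], 0], [[0, 0, 0.016], 0], [[0, 0, 0], -0.5]])

```text
time_s: 5.18
tcp_pos: [0.5657, -0.1956, 0.0919]
ee_rot: [[0.194, -0.981, -0.009], [-0.981, -0.194, 0.002], [-0.003, 0.009, -1.0]]
wrist_force: [-0.2, 0.1, -0.4]
gripper_width: 0.996
gripper_force: 0.0
```

>>> apply_moves(moves=[[[-0.01, 0, 0], 0], [[-0.01, 0, 0], 0], [[-0.008, 0, 0], 0], [[-0.008, 0, 0], 0], [[-0.008, 0, 0], 0]])

```text
time_s: 5.6
tcp_pos: [0.5615, -0.1526, 0.0986]
ee_rot: [[0.195, -0.981, 0.004], [-0.981, -0.195, -0.001], [0.002, -0.004, -1.0]]
wrist_force: [1.6, -4.5, 2.1]
gripper_width: 0.999
gripper_force: 2.5
```

>>> apply_moves(moves=[[[-0.01, 0, 0], 0], [[-0.01, 0, 0], 0], [[-0.01, 0, 0], 0], [[-0.01, 0, 0], 0], [[-0.01, 0, 0], 0]])

```text
time_s: 6.02
tcp_pos: [0.5522, -0.1038, 0.0986]
ee_rot: [[0.195, -0.981, 0.005], [-0.981, -0.195, -0.001], [0.002, -0.005, -1.0]]
wrist_force: [2.5, -5.7, 2.8]
gripper_width: 1.0
gripper_force: 3.0
```

>>> apply_moves(moves=[[[-0.01, 0, 0], 0], [[-0.01, 0, 0], 0], [[-0.01, 0, 0], 0], [[-0.01, 0, 0], 0], [[-0.01, 0, 0], 0]])

```text
time_s: 6.43
tcp_pos: [0.5429, -0.0545, 0.0985]
ee_rot: [[0.195, -0.981, 0.006], [-0.981, -0.195, -0.001], [0.002, -0.006, -1.0]]
wrist_force: [3.1, -5.3, 2.1]
gripper_width: 0.999
gripper_force: 3.1
```

>>> apply_moves(moves=[[[-0.003, 0, 0], 0], [[-0.002, 0, 0], 0], [[-0.002, 0, 0], 0], [[-0.002, 0, 0], 0], [[0, 0, 0], 0]])

```text
time_s: 6.85
tcp_pos: [0.5412, -0.0459, 0.0984]
ee_rot: [[0.195, -0.981, 0.006], [-0.981, -0.195, -0.0], [0.001, -0.006, -1.0]]
wrist_force: [2.7, -4.9, 3.0]
gripper_width: 0.996
gripper_force: 2.4
```

>>> apply_moves(moves=[[[-0.002, 0, 0], 0], [[-0.001, 0, 0], 0], [[-0.001, 0, 0], 0], [[0, 0, 0], 0]])

```text
time_s: 7.18
tcp_pos: [0.54, -0.0441, 0.0985]
ee_rot: [[0.193, -0.981, 0.004], [-0.981, -0.193, -0.003], [0.004, -0.004, -1.0]]
wrist_force: [4.0, -13.5, 3.0]
gripper_width: 1.002
gripper_force: 6.6
```

>>> apply_moves(moves=[[[-0.001, 0, 0], 0], [[-0.001, 0, 0], 0], [[0, 0, 0], 0]])

```text
time_s: 7.43
tcp_pos: [0.5395, -0.0437, 0.0986]
ee_rot: [[0.191, -0.982, 0.004], [-0.982, -0.191, -0.005], [0.005, -0.003, -1.0]]
wrist_force: [5.3, -18.8, 2.5]
gripper_width: 0.998
gripper_force: 9.9
```

The force rises at the expected position (TCP box y −15 mm), so the cover is at its stop. I back off, rise, shut the fingers and look at the valves.

>>> apply_moves(moves=[[[0.006, 0, 0], 0], [[0.006, 0, 0], 0], [[0, 0, -0.035], 0], [[0, 0, -0.035], 0], [[0, 0, -0.02], 0]])

```text
time_s: 7.85
tcp_pos: [0.5413, -0.0514, 0.1899]
ee_rot: [[0.195, -0.981, 0.004], [-0.981, -0.195, 0.001], [0.0, -0.004, -1.0]]
wrist_force: [0.6, 0.3, 1.1]
gripper_width: 0.999
gripper_force: 0.0
```

>>> apply_moves(moves=[[[0, 0, 0], 0], [[0, 0, 0], 0], [[0, 0, 0], 0], [[0, 0, 0], 0], [[0, 0, 0], 0]], hand=0)

```text
time_s: 8.27
tcp_pos: [0.5394, -0.0517, 0.1851]
ee_rot: [[0.194, -0.981, -0.003], [-0.981, -0.194, -0.0], [-0.0, 0.003, -1.0]]
wrist_force: [0.4, -0.1, 0.2]
gripper_width: 0.706
gripper_force: 0.0
```

```bash
python3 - <<'E'
from h import *
st()
for c in("wrist","top"):
    p=imaging.capture(c)
    if c=="wrist":cv2.imwrite("pics/e.png",p["frame"])
    for n,z in(("tagged_pivot",.07),("tagged_tip",.069),("plain_pivot",.07),("plain_tip",.069),("lip",.101),("cover",.088),("opening",.088)):
        for q in models.place_of(p,n)[:2]:X=onz(p,q["at"],z);print(c,n,round(q["confidence"],2),(np.array(q["at"])*[640,400]).round(),inb(X).round(4))
E
```

```text
t 8.27 tcp [ 0.5394 -0.0517  0.1851] box [-0.0033 -0.0229  0.1851] yaw-box -89.21 F [ 0.4 -0.1  0.2] w 0.7059930796875548 j [ 12.  16. -14.  -0. -60.  -0.]
wrist tagged_pivot 0.63 [264. 151.] [ 0.0538 -0.0634  0.07  ]
wrist tagged_tip 0.79 [267.  86.] [ 0.0484 -0.1217  0.069 ]
wrist plain_pivot 0.56 [352. 154.] [-0.0308 -0.0623  0.07  ]
wrist plain_tip 0.77 [361.  88.] [-0.0359 -0.1212  0.069 ]
wrist lip 0.68 [318. 222.] [ 0.0014 -0.0043  0.101 ]
wrist cover 0.87 [321. 287.] [-0.0022  0.072   0.088 ]
wrist cover 0.16 [358.  90.] [-0.0315 -0.1184  0.088 ]
wrist opening 0.86 [319. 153.] [ 0.0009 -0.0653  0.088 ]
top tagged_pivot 0.72 [303. 192.] [ 0.056  -0.0585  0.07  ]
top tagged_tip 0.61 [324. 192.] [ 0.0487 -0.1186  0.069 ]
top plain_pivot 0.51 [307. 223.] [-0.0294 -0.0579  0.07  ]
top plain_tip 0.56 [329. 216.] [-0.0213 -0.1216  0.069 ]
top plain_tip 0.2 [259. 217.] [0.0065 0.0699 0.069 ]
top cover 0.78 [260. 216.] [0.0066 0.0678 0.088 ]
top cover 0.55 [248. 161.] [0.1632 0.0779 0.088 ]
top opening 0.94 [310. 211.] [ 0.0007 -0.0707  0.088 ]
```

View pics/e.png

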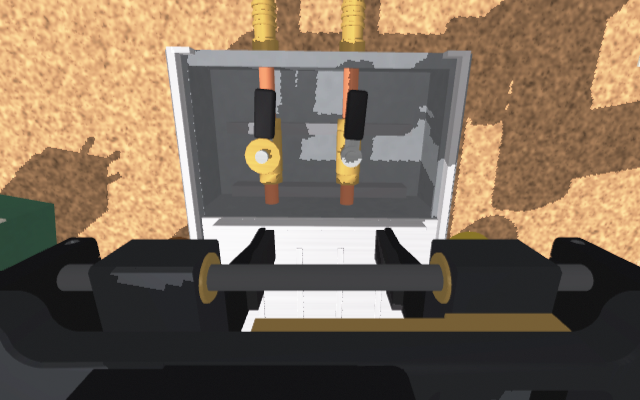

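The wrist view shows both valves uncovered. The tagged one, with its brass disc at (263, 156), is at box (+53, −62). Its lever points right and its tip is at (267, 86), about 0.09 rad. The plain valve is at (351, 154). I move over the spot behind the tagged lever while shutting and turning.

>>> apply_moves(moves=[[[0.0205, -0.0212, 0], 0], [[0.0205, -0.0212, 0], 0], [[0.0205, -0.0212, 0], 0], [[0.0205, -0.0212, 0], 0], [[0, 0, 0], -7]], hand=0)

```text
time_s: 9.48
tcp_pos: [0.6428, -0.1184, 0.1852]
ee_rot: [[0.312, -0.95, 0.001], [-0.95, -0.312, -0.001], [0.001, -0.001, -1.0]]
wrist_force: [0.9, -0.2, 0.1]
gripper_width: 0.007
gripper_force: 0.0
```

>>> apply_moves(moves=[[[0, 0, 0], -7], [[0, 0, 0], -7], [[0, 0, 0], -7], [[0, 0, 0], -7], [[0, 0, 0], -7]])

```text
time_s: 9.9
tcp_pos: [0.6394, -0.1159, 0.1863]
ee_rot: [[0.804, -0.594, -0.0], [-0.594, -0.804, -0.0], [-0.0, 0.0, -1.0]]
wrist_force: [-0.2, -1.0, 0.3]
gripper_width: 0.006
gripper_force: 0.0
```

>>> apply_moves(moves=[[[0, 0, 0], -7], [[0, 0, 0], -7], [[0, 0, 0], -7], [[0, 0, 0], -7], [[0, 0, 0], -7]])

```text
time_s: 10.32
tcp_pos: [0.6394, -0.1159, 0.1864]
ee_rot: [[1.0, -0.026, -0.0], [-0.026, -1.0, -0.0], [-0.0, 0.0, -1.0]]
wrist_force: [0.1, 0.1, -0.6]
gripper_width: 0.006
gripper_force: 0.0
```

>>> apply_moves(moves=[[[0, 0, 0], -7], [[0, 0, 0], 0], [[0, 0, 0], 0], [[0, 0, 0], 0], [[0, 0, 0], 0]])

```text
time_s: 10.73
tcp_pos: [0.6394, -0.1159, 0.1865]
ee_rot: [[0.996, 0.089, -0.0], [0.089, -0.996, -0.0], [-0.0, 0.0, -1.0]]
wrist_force: [0.3, 0.1, 0.1]
gripper_width: 0.007
gripper_force: 0.0
```

```bash
python3 - <<'E'
from h import *
st()
E
```

```text
t 10.73 tcp [ 0.6394 -0.1159  0.1865] box [ 0.0834 -0.1041  0.1865] yaw-box -5.32 F [0.3 0.1 0.1] w 0.006607439900666317 j [  4.  26.   1.   0. -65.  91.]
```

>>> apply_moves(moves=[[[0, 0, 0.035], 0], [[0, 0, 0.035], 0], [[0, 0, 0.03], 0], [[0, 0, 0.015], 0], [[0, 0, 0.0065], 0]])

```text
time_s: 11.15
tcp_pos: [0.6372, -0.1159, 0.0615]
ee_rot: [[0.996, 0.089, -0.006], [0.089, -0.996, 0.0], [-0.006, -0.001, -1.0]]
wrist_force: [0.2, 0.3, -0.3]
gripper_width: 0.003
gripper_force: 0.0
```

>>> apply_moves(moves=[[[-0.005, 0, 0], 0], [[-0.005, 0, 0], 0], [[-0.003, 0, 0], 0], [[-0.002, 0, 0], 0], [[0, 0, 0], 0]])

```text
time_s: 11.57
tcp_pos: [0.6278, -0.117, 0.0673]
ee_rot: [[0.996, 0.091, 0.01], [0.091, -0.996, 0.0], [0.01, 0.001, -1.0]]
wrist_force: [4.9, -0.3, -4.8]
gripper_width: 0.007
gripper_force: 2.8
```

```bash
cat >> h.py <<'E'
def lev():
    s=st();x=inb(s["tcp_pos"])[:2]-[.053,-.062];e=np.array(s["ee_rot"])
    a=-(np.arctan2(e[1,0],e[0,0])-B[2]);lat=np.array([np.cos(a),-np.sin(a)]);rad=np.array([-np.sin(a),-np.cos(a)])
    print("tool angle",round(np.degrees(a),1),"offset behind",(x@lat*1e3).round(1),"radius",(x@rad*1e3).round(1))
E
python3 - <<'E'
from h import *
lev()
E
```

```text
t 11.57 tcp [ 0.6278 -0.117   0.0673] box [ 0.0718 -0.1031  0.0673] yaw-box -5.2 F [ 4.9 -0.3 -4.8] w 0.007369726637391153 j [  4.  31.  -9.   0. -50.  91.]
tool angle 5.2 offset behind 22.5 radius 39.2
```

>>> apply_moves(moves=[[[-0.0036, 0.0016, 0], 5], [[-0.0036, 0.0016, 0], 5], [[-0.0036, 0.0016, 0], 5], [[-0.0036, 0.0016, 0], 5], [[0, 0, 0], 0]])

```text
time_s: 11.98
tcp_pos: [0.6132, -0.1229, 0.0674]
ee_rot: [[0.966, -0.258, 0.01], [-0.258, -0.966, 0.0], [0.01, -0.003, -1.0]]
wrist_force: [5.9, 0.4, -3.7]
gripper_width: 0.005
gripper_force: 2.7
```

```bash
python3 - <<'E'
from h import *
lev()
p=imaging.capture("wrist");cv2.imwrite("pics/f.png",p["frame"])
for n,z in(("tagged_pivot",.07),("tagged_tip",.069),("plain_tip",.069)):
    for q in models.place_of(p,n)[:2]:X=onz(p,q["at"],z);print(n,round(q["confidence"],2),(np.array(q["at"])*[640,400]).round(),inb(X).round(4))
E
```

```text
t 11.98 tcp [ 0.6132 -0.1229  0.0674] box [ 0.0565 -0.1062  0.0674] yaw-box -25.38 F [ 5.9  0.4 -3.7] w 0.005174441227503672 j [  3.  30. -11.   0. -49.  72.]
tool angle 25.4 offset behind 22.1 radius 38.5
```

View pics/f.png

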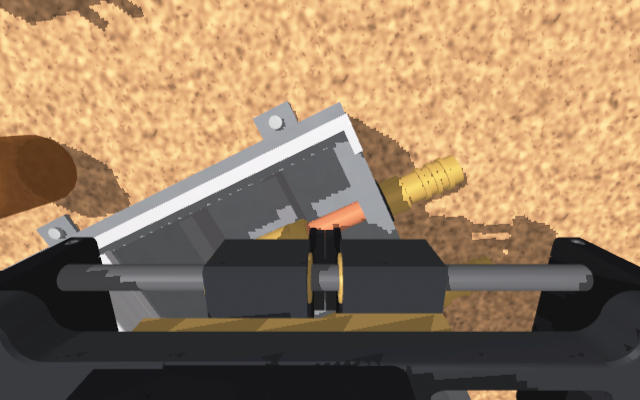

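The fingers hide the lever, but the steady ~6 N matches its friction, so it is turning. I continue along the arc.

>>> apply_moves(moves=[[[-0.0036, 0.0016, 0], 5], [[-0.0036, 0.0016, 0], 5], [[-0.0036, 0.0016, 0], 5], [[-0.0036, 0.0016, 0], 5], [[-0.0036, 0.0016, 0], 5]])

```text
time_s: 12.6
tcp_pos: [0.5945, -0.1231, 0.0675]
ee_rot: [[0.766, -0.643, 0.011], [-0.643, -0.766, -0.001], [0.009, -0.007, -1.0]]
wrist_force: [7.0, -2.7, -4.9]
gripper_width: 0.005
gripper_force: 3.5
```

>>> apply_moves(moves=[[[-0.0036, 0.0016, 0], 5], [[-0.0036, 0.0016, 0], 5], [[-0.0036, 0.0016, 0], 5], [[-0.0036, 0.0016, 0], 5], [[0, 0, 0], 0]])

```text
time_s: 13.02
tcp_pos: [0.5789, -0.1169, 0.0676]
ee_rot: [[0.501, -0.866, 0.009], [-0.866, -0.501, -0.001], [0.005, -0.007, -1.0]]
wrist_force: [3.9, -1.9, -2.5]
gripper_width: 0.006
gripper_force: 2.0
```

```bash
python3 - <<'E'
from h import *
lev()
E
```

```text
t 13.02 tcp [ 0.5789 -0.1169  0.0676] box [ 0.0238 -0.0941  0.0676] yaw-box -70.36 F [ 3.9 -1.9 -2.5] w 0.006388849084560446 j [  4.  27. -16.   0. -46.  26.]
tool angle 70.4 offset behind 20.4 radius 38.3
```

>>> apply_moves(moves=[[[-0.0036, 0.0016, 0], 5], [[-0.0036, 0.0016, 0], 5], [[-0.0036, 0.0016, 0], 5], [[-0.0036, 0.0016, 0], 5], [[0, 0, 0], 0]])

```text
time_s: 13.43
tcp_pos: [0.567, -0.1063, 0.0676]
ee_rot: [[0.175, -0.985, 0.008], [-0.985, -0.175, -0.001], [0.002, -0.007, -1.0]]
wrist_force: [3.6, -3.5, -1.7]
gripper_width: 0.0
gripper_force: 1.9
```

```bash
python3 - <<'E'
from h import *
lev()
E
```

```text
t 13.43 tcp [ 0.567  -0.1063  0.0676] box [ 0.014  -0.0816  0.0676] yaw-box -90.35 F [ 3.6 -3.5 -1.7] w 0.0004390019042091562 j [  6.  26. -18.   0. -45.   4.]
tool angle 90.3 offset behind 19.9 radius 38.9
```

>>> apply_moves(moves=[[[-0.002, 0, 0], 0], [[-0.002, 0, 0], 0], [[-0.001, 0, 0], 0], [[0, 0, 0], 0]])

```text
time_s: 13.77
tcp_pos: [0.5664, -0.1044, 0.0677]
ee_rot: [[0.178, -0.984, 0.007], [-0.984, -0.178, -0.005], [0.006, -0.006, -1.0]]
wrist_force: [5.3, -15.6, -4.4]
gripper_width: 0.005
gripper_force: 8.0
```

>>> apply_moves(moves=[[[-0.001, 0, 0], 0], [[-0.001, 0, 0], 0], [[-0.001, 0, 0], 0], [[0, 0, 0], 0]])

```text
time_s: 14.1
tcp_pos: [0.5663, -0.104, 0.0678]
ee_rot: [[0.178, -0.984, 0.008], [-0.984, -0.178, -0.008], [0.009, -0.006, -1.0]]
wrist_force: [7.1, -25.5, -6.1]
gripper_width: 0.004
gripper_force: 13.2
```

```bash
python3 - <<'E'
from h import *
lev()
E
```

```text
t 14.1 tcp [ 0.5663 -0.104   0.0678] box [ 0.0137 -0.0791  0.0678] yaw-box -90.16 F [  7.1 -25.5  -6.1] w 0.0040767387830801215 j [  6.  26. -18.   1. -45.   4.]
tool angle 90.2 offset behind 17.2 radius 39.2
```

It is firmly on its stop (25 N). I back off, rise and check.

>>> apply_moves(moves=[[[0.008, 0, 0], 0], [[0.008, 0, 0], 0], [[0, 0, -0.03], 0], [[0, 0, -0.04], 0], [[0, 0, -0.04], 0]])

```text
time_s: 14.52
tcp_pos: [0.5649, -0.1137, 0.1766]
ee_rot: [[0.177, -0.984, -0.002], [-0.984, -0.177, 0.0], [-0.001, 0.002, -1.0]]
wrist_force: [0.8, -0.2, 1.2]
gripper_width: 0.008
gripper_force: 0.0
```

>>> apply_moves(moves=[[[-0.035, 0, -0.02], 0], [[-0.035, 0, 0], 0], [[0, 0, 0], 0], [[0, 0, 0], 0], [[0, 0, 0], 0]])

```text
time_s: 14.93
tcp_pos: [0.5533, -0.0445, 0.1957]
ee_rot: [[0.178, -0.984, 0.001], [-0.984, -0.178, 0.0], [-0.0, -0.001, -1.0]]
wrist_force: [-0.4, 0.2, -0.8]
gripper_width: 0.006
gripper_force: 0.0
```

```bash
python3 - <<'E'
from h import *
st()
for c in("wrist","top"):
    p=imaging.capture(c)
    if c=="wrist":cv2.imwrite("pics/g.png",p["frame"])
    for n,z in(("tagged_pivot",.07),("tagged_tip",.069),("plain_pivot",.07),("plain_tip",.069),("lip",.101),("cover",.088),("ink_bottle",0),("cup",0),("tin",0)):
        for q in models.place_of(p,n)[:1]:X=onz(p,q["at"],z);print(c,n,round(q["confidence"],2),(np.array(q["at"])*[640,400]).round(),inb(X).round(4))
E
```

```text
t 14.93 tcp [ 0.5533 -0.0445  0.1957] box [ 0.0117 -0.0183  0.1957] yaw-box -90.17 F [-0.4  0.2 -0.8] w 0.006101576445261804 j [ 12.  16. -12.  -0. -62.  -2.]
wrist tagged_pivot 0.62 [282. 146.] [ 0.0526 -0.0636  0.07  ]
wrist tagged_tip 0.96 [342. 149.] [-0.007  -0.0606  0.069 ]
wrist plain_tip 0.88 [371.  85.] [-0.0327 -0.1194  0.069 ]
wrist lip 0.65 [337. 214.] [-0.0006 -0.0033  0.101 ]
wrist ink_bottle 0.75 [194. 250.] [0.1884 0.0846 0.    ]
wrist cup 0.89 [475. 249.] [-0.1932  0.0841  0.    ]
top tagged_pivot 0.63 [303. 195.] [ 0.0498 -0.0586  0.07  ]
top tagged_tip 0.72 [420. 189.] [ 0.0153 -0.3846  0.069 ]
top plain_pivot 0.85 [309. 227.] [-0.0416 -0.0619  0.07  ]
top plain_tip 0.64 [332. 218.] [-0.0271 -0.1282  0.069 ]
top lip 0.94 [286. 212.] [ 0.0073 -0.0064  0.101 ]
top cover 0.87 [259. 218.] [0.0025 0.0698 0.088 ]
top ink_bottle 0.82 [248. 160.] [0.1823 0.0832 0.    ]
top cup 0.82 [269. 286.] [-0.1905  0.0777  0.    ]
top tin 0.61 [219. 254.] [-0.0757  0.2058  0.    ]
```

View pics/g.png

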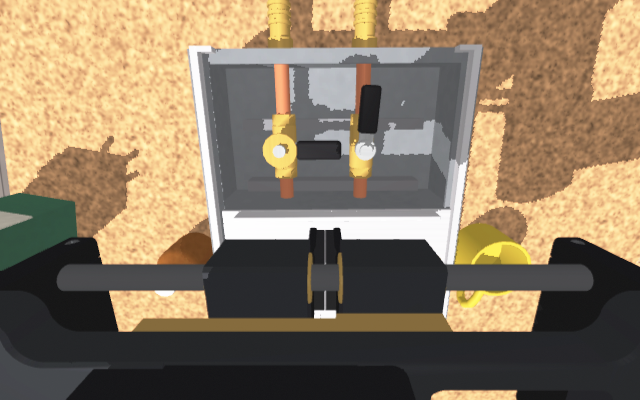

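The tagged lever (disc at (280, 150), tip at (342, 149)) is a full quarter turn across. The plain lever is still open, with its tip at (371, 85), the cover is at its stop, and the bottle, cup and tin haven't moved.

```bash
python3 -c "
from station import r
print(r.finish_job())"
```

```text
the job is handed in; nothing more can be done
None
```

The job is handed in: the cover is fully left against its stop, the tagged lever is shut against its stop, the plain lever is still open, and the bottle, cup and tin beside the box are where they were (about 15 s used).

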